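# Air the lacquered mask eye under its dish lid

### The arm

A 6-joint arm with a two-finger parallel gripper is mounted at the origin on the work surface. World frame = base frame: x ahead of the robot, y to its left, z up, the work surface at z = 0. Lengths are in mm, angles in rad, forces in N, time in s.
With the tool pointing down it reaches from about 275 to 825 mm from the base axis. Payload 5.2 kg.
Tool frame: the origin (TCP) lies at the very end of the fingers, on their centre line; the grasp point (between the pads) lies 19 mm behind it; z points along the fingers, y is the line along which they close (so a half turn about z gives the same grasp; the last joint's range is limited). The gripper opens to 93 mm and grips with 3 to 60 N. Pads are 15 mm wide; open, the fingers measure 128 mm over their backs; the gripper's body (75 mm by 188 mm) begins 65 mm behind the grasp point.
Start: joints at [0.91, 0.259, 1.535, -0, 1.348, -0.203], TCP at [243.066, 493.38, 195.753] pointing down, gripper open.
Joint ranges: [-3.14, 3.14], [-0.91, 2.08], [0.19, 2.58], [-1.22, 4.36], [0.22, 2.71], [-3.12, 3.12]. Speed limits (rad/s): [2.57, 2.57, 3.14, 3.14, 3.14, 3.14].

### API

Orientations are given as [roll, pitch, yaw] about the fixed x, y, z axes, in that order (R = Rz(yaw) Ry(pitch) Rx(roll)).
In Python, from bench import robot gives the robot as it stands. The module is installed in compiled form; this text tells all that it offers. Calls block until the motion is done:
- robot.move_ptp(position, orientation): joint-space move of the TCP to a pose.
- robot.move_linear(position, ori=None, speed=150, f_stop=None): straight line of the TCP; ori=None keeps the orientation; speed is the mean speed in mm/s. With f_stop (N) it stops when the force on the tool has changed by that much, and returns True; else False.
- robot.move_j(angles): joint-space move.
- robot.move_gripper(opening): opening from 0.0 (shut) to 1.0 (fully open); the grip force is fixed at half the most; returns when the fingers have stopped.
- robot.sleep(seconds).
- robot.inverse_kinematics(position, orientation): joint angles nearest the present ones, or None.
- robot.get_image(name): name is "side" or "top"; returns a dict with "img" (480x640x3 uint8, blue, green, red), "fovy" (degrees; the focal length in pixels is half the picture's height over the tangent of half this angle, whatever the lens; pixels are square), "cx", "cy" (the principal point, pixels), "eye" and "orientation" of the camera in the world. Camera axes: x right, y down, z forward; pixel columns grow to the right and rows downward; lengths in mm; the calibration is good to about 2 mm. A picture is of the moment at which its call begins. There is no depth.
A pose or a line that the arm cannot do raises robot.MotionError and nothing moves.
- robot.hand_in(): hands the job in; it is judged then, once.
Readings, each from a call of its own:
- robot.current_t(): time.
- robot.current_qpos(): joint angles.
- robot.current_joint_vel(): joint speeds.
- robot.current_joint_efforts(): joint torques, N m.
- robot.current_tcp_pos(): TCP position.
- robot.current_eef_rot(): TCP orientation.
- robot.current_contact_force(): force on the tool from outside, world axes, zero at the start.
- robot.current_ft_torque(): the same for the moment, N m.
- robot.current_gripper_width(): opening from 0.0 (shut) to 1.0 (fully open).
- robot.current_finger_force(): force on a finger pad.
Only numpy, scipy, OpenCV 4.12 (cv2) and the standard library are available. Lean on these libraries where they do the work, as an engineer would, in place of code of your own. Each camera call takes 0.05 s, during which the arm holds its last target. There are 200 camera calls.

### The job

The amber eye in the small glass dish with the orange-taped lid has just been lacquered: let the fumes out by raising one edge of the lid until it stands about a centimetre clear of the dish rim, its opposite edge staying down on the rim, and keep it so for at least two seconds. Then lower the lid gently, without letting it drop, so that it sits centred and flat on the dish again, and let go. Leave the dish where it stands, never take the lid right off or tip it over, touch nothing to the wet eye, and do not disturb the other dish or the other things on the table.

Things in the scene. Friction and masses are not known exactly. Their poses are not given: they have to be found in the camera images.
- fresh_lid: Clear round glass lid, outer diameter 62 mm, 10 mm high, 2 mm plate, 2 mm skirt wall hanging 8 mm below the plate; 30 g, loose. Orange tape on top (42 x 14 mm along x, 15 mm to +y of the middle). Origin: centre of the skirt's lower edge; z up. Seated, its plate rests on the dish rim: origin 6 mm, top 16 mm above the table, 2 mm play round the dish. Tilted 0.3 rad about one side, the other is 10 mm clear.
- fresh_dish: The dish under that lid: clear round glass, outer diameter 54 mm, 14 mm high, 2 mm wall, floor 2.5 mm thick; 45 g, loose on the table, so a hard sideways push slides it. Origin: centre of its underside, on the table (z = 0); z up.
- fresh_eye: The wet amber-irised eye: flat-backed white dome, diameter 23 mm, 9 mm high, lying loose on the dish floor (its top 11.5 mm above the table, 2.5 mm below the seated lid's plate). Origin: centre of its flat underside.
- cured_dish: The other dish, same shape and size as fresh_dish, to be left alone. Origin: centre of its underside.
- cured_lid: Its lid with blue tape, same shape as fresh_lid, seated; to be left alone. Origin: centre of its skirt's lower edge, 6 mm above the table.
- cured_eye: The green-irised eye in the other dish, 23 mm across, 9 mm high; to be left alone. Origin: centre of its underside.
- glue_gun: White cordless glue gun lying on its side, about 210 mm long along x (nozzle to +x, orange; glue stick sticking out to -x), its grip to -y reaching 120 mm from the barrel, 30 mm high. Origin: under the barrel, on the table.
- tea_bottle: Green bottle, 66 mm across, 215 mm tall, upright. Origin: centre of its underside.
- lacquer_jar: Small amber jar with black cap and orange label, 48 mm across, 62 mm tall, upright. Origin: centre of its underside.
- stir_stick: Flat wooden stick with a red end, 150 x 18 x 3 mm, lying along its x axis. Origin: centre of its underside.
Mind the look-alikes: they are no part of the job. Leave any black or green look-alike of the fresh_lid alone.

How it is judged:
By the outcome, as a careful person would: the job done as asked, in the order asked, and still so for the second after the job is handed in, with the robot touching nothing.
It also fails if it takes over 42 s, if anything falls off the work surface, if the arm or the gripper's body presses on something with over 40 N, if the wrist force passes 120 N, or if a joint passes its speed limit or range.

## Working session

There is one attempt and no reset: what is moved stays moved. The work goes in short steps, each a Python script; the robot and the scene stay as the last script left them, time stands still between calls to the robot, and variables do not carry over. Pictures are saved under pics/ and viewed, at most 10 in all, crops included, and the job is handed in when it is done.

```bash
mkdir -p pics; ls; cat > h.py <<'E'
import numpy as np, cv2
from bench import robot
from scipy.spatial.transform import Rotation as R
def cam(n):
    d=robot.get_image(n); d['f']=240/np.tan(np.radians(d['fovy'])/2)
    o=np.array(d['orientation'],float)
    d['R']=o if o.shape==(3,3) else R.from_euler('xyz',o).as_matrix()
    return d
def ray(d,u,v):
    w=d['R']@np.array([(u-d['cx'])/d['f'],(v-d['cy'])/d['f'],1.]); return np.array(d['eye'],float),w
def onz(d,u,v,z):
    e,w=ray(d,u,v); return e+w*(z-e[2])/w[2]
def proj(d,p):
    c=d['R'].T@(np.array(p,float)-d['eye']); return c[:2]/c[2]*d['f']+[d['cx'],d['cy']]
def tri(d1,p1,d2,p2):
    A=np.zeros((3,3));b=np.zeros(3)
    for d,p in((d1,p1),(d2,p2)):
        e,w=ray(d,*p);w=w/np.linalg.norm(w);M=np.eye(3)-np.outer(w,w);A+=M;b+=M@e
    return np.linalg.solve(A,b)
E
python3 - <<'E'
from h import *
for n in('top','side'):
    d=cam(n); cv2.imwrite(f'pics/{n}0.png',d['img']); print(n,d['fovy'],d['cx'],d['cy'],d['eye'],d['orientation'])
print(robot.current_eef_rot(),robot.current_t())
E
```

```text
pics
top 48.685569286937834 322.9608854032364 238.9059367087991 [4.16081483e+02 1.30288754e+00 1.32964004e+03] [-2.99988896 -0.02082842 -1.5826272 ]
side 42.08761731552709 331.30681133819576 244.12952532417074 [-169.85235907 -734.7449619   712.23800595] [-2.15102522  0.02260395 -0.84012658]
[-3.14004334e+00 -2.80756541e-04  2.68380373e+00] 0.1
```

View pics/top0.png

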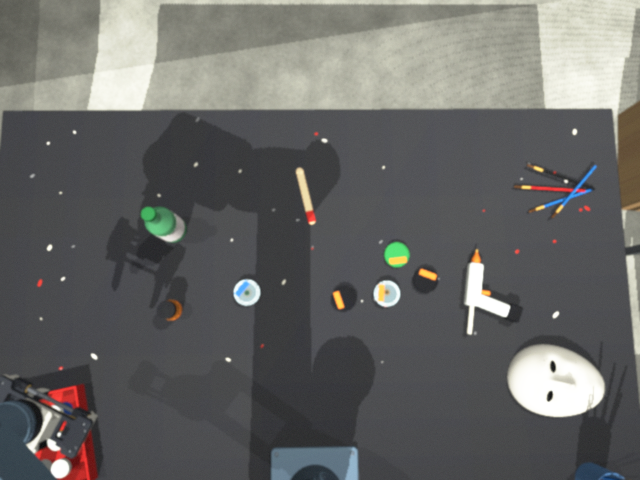

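View pics/side0.png

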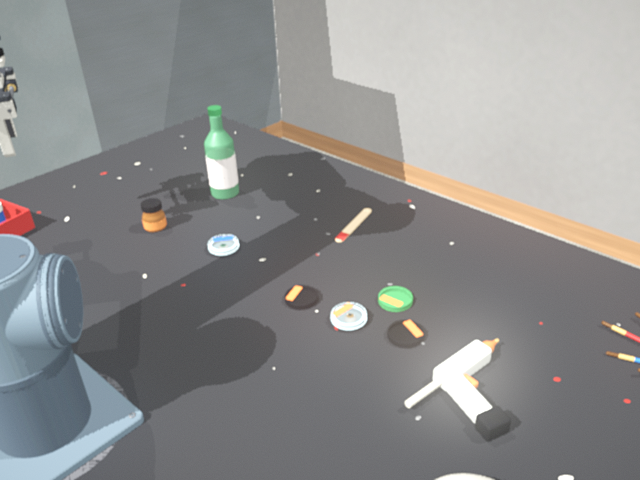

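Candidates with orange tape:
- Clear glass: top (387,293), side (349,316).
- Black look-alikes: top (341,299) and (427,277).
- Green look-alike: top (397,254).

The clear one at (387,293) fits, since it's glass with a dish and an eye visible beneath. The clear one at (246,292) has blue tape, so it's the cured dish. I'll measure and confirm in one enlarged crop.

```bash
python3 - <<'E'
from h import *
D={n:cam(n) for n in('top','side')}; C={};T={};vis=[]
for n,(u,v) in dict(top=(387,293),side=(349,316)).items():
    d=D[n]; s=26; im=d['img'][v-s:v+s,u-s:u+s]; k=8
    big=cv2.resize(im,None,fx=k,fy=k,interpolation=cv2.INTER_CUBIC)
    hsv=cv2.cvtColor(big,cv2.COLOR_BGR2HSV)
    def blob(m):
        cs,_=cv2.findContours(m,cv2.RETR_EXTERNAL,cv2.CHAIN_APPROX_NONE)
        cs=[c for c in cs if cv2.contourArea(c)>1500]
        return min(cs,key=lambda c:np.hypot(*(c.reshape(-1,2).mean(0)-s*k)))
    lid=cv2.convexHull(blob(((hsv[...,2]>105)*255).astype('uint8')))
    tape=blob((((hsv[...,0]<28)&(hsv[...,0]>5)&(hsv[...,1]>110)&(hsv[...,2]>130))*255).astype('uint8'))
    f=lambda p:((np.array(p)+.5)/k-.5)+[u-s,v-s]
    e=cv2.fitEllipse(lid); t=cv2.minAreaRect(tape)
    C[n]=f(e[0]);T[n]=f(t[0]); print(n,C[n],np.array(e[1])/k,e[2],'tape',T[n],np.array(t[1])/k)
    cv2.drawContours(big,[lid,tape],-1,(0,0,255),1); vis.append(big[:, :400])
    print(' lid c on z=11:',onz(d,*C[n],11),' tape on 16:',onz(d,*T[n],16))
    P=cv2.boxPoints(t); print(' tape corners',[onz(d,*f(p),16)[:2].round(1) for p in P])
cv2.imwrite('pics/crop.png',np.hstack(vis))
print('tri lid',tri(D['top'],C['top'],D['side'],C['side']),'tape',tri(D['top'],T['top'],D['side'],T['side']))
E
```

```text
top [386.43101692 293.31974792] [27.9768734  28.58923912] 94.39177703857422 tape [381.9228344  292.52376747] [ 6.91642141 15.51792717]
 lid c on z=11: [ 466.12686038 -184.29876962   11.        ]  tape on 16: [ 468.0185676  -172.47743226   16.        ]
 tape corners [array([ 449.6, -162.4]), array([ 487.7, -165.5]), array([ 486.6, -182.6]), array([ 448.5, -179.5])]Traceback (most recent call last):
  File "<stdin>", line 12, in <module>
  File "<stdin>", line 10, in blob
ValueError: min() iterable argument is empty
```

```bash
python3 - <<'E'
from h import *
D={n:cam(n) for n in('top','side')}; C={};T={};vis=[]
for n,(u,v) in dict(top=(387,293),side=(349,316)).items():
    d=D[n]; s=26; im=d['img'][v-s:v+s,u-s:u+s]; k=8
    big=cv2.resize(im,None,fx=k,fy=k,interpolation=cv2.INTER_CUBIC)
    hsv=cv2.cvtColor(big,cv2.COLOR_BGR2HSV)
    def blob(m):
        cs,_=cv2.findContours(m,cv2.RETR_EXTERNAL,cv2.CHAIN_APPROX_NONE)
        cs=[c for c in cs if cv2.contourArea(c)>1200]
        return min(cs,key=lambda c:np.hypot(*(c.reshape(-1,2).mean(0)-s*k)))
    lid=cv2.convexHull(blob(((hsv[...,2]>125)*255).astype('uint8')))
    tape=blob((((hsv[...,0]<30)&(hsv[...,0]>5)&(hsv[...,1]>80)&(hsv[...,2]>130))*255).astype('uint8'))
    f=lambda p:((np.array(p)+.5)/k-.5)+[u-s,v-s]
    e=cv2.fitEllipse(lid); t=cv2.minAreaRect(tape)
    C[n]=f(e[0]);T[n]=f(t[0]); print(n,C[n],np.array(e[1])/k,e[2],'tape',T[n],np.array(t[1])/k)
    cv2.drawContours(big,[lid,tape],-1,(0,0,255),1); vis.append(big[:, :400])
    print(' lid c on z=11:',onz(d,*C[n],11),' tape on 16:',onz(d,*T[n],16))
    print(' px/mm',[np.round(proj(d,onz(d,*C[n],11)+a)-C[n],2) for a in ([31,0,0],[0,31,0],[0,0,10])])
cv2.imwrite('pics/crop.png',np.hstack(vis))
print('tri lid',tri(D['top'],C['top'],D['side'],C['side']),'tape',tri(D['top'],T['top'],D['side'],T['side']))
E
```

```text
top [386.44046021 293.28587914] [27.45865631 27.91075325] 90.65222930908203 tape [383.07197571 292.54721451] [ 9.96685982 16.36902809]
 lid c on z=11: [ 466.21024884 -184.32467153   11.        ]  tape on 16: [ 467.92960001 -175.32370224   16.        ]
 px/mm [array([ -0.36, -12.51]), array([-12.46,   0.14]), array([ 0.57, -0.16])]
side [348.73776436 314.23049545] [ 56.26152039 127.41246796] 179.3140106201172 tape [342.65071106 308.97728539] [ 5.40138054 19.77476311]
 lid c on z=11: [ 469.46442406 -181.50160167   11.        ]  tape on 16: [ 468.91027208 -167.96168377   16.        ]
 px/mm [array([11.32, -8.53]), array([-13.26,  -7.25]), array([-0.04, -4.45])]
tri lid [ 466.24169196 -184.00663045   14.3356344 ] tape [ 466.17681425 -173.1945272    20.921127  ]
```

View pics/crop.png

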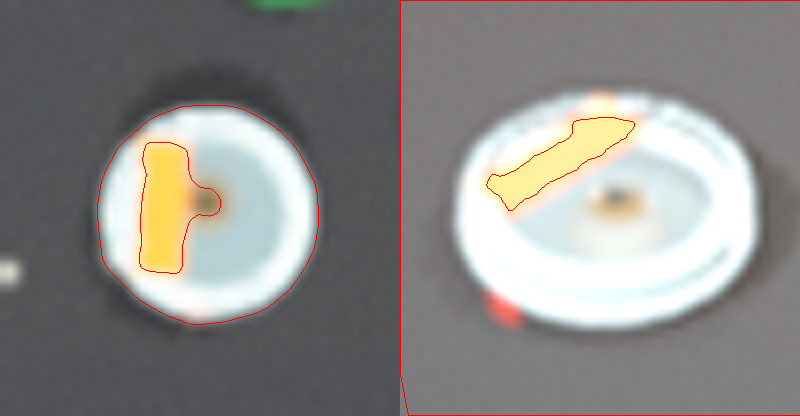

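The crop shows a clear lid with orange tape and the amber-irised eye beneath it, so this is the fresh dish. Corrected for rim heights, the two views put the lid centre at about (466.7, -183.4) with its top near 16 mm.

Plan:
1. Cage the lid loosely across the -50° axis, to check the centring.
2. Grip it across the 40° axis.
3. Tilt it about the rim point at 130°.

```bash
cat >> h.py <<'E'
DOWN=lambda yawdeg:[np.pi,0,np.radians(yawdeg)]
def st(m):
    print(m,'t',round(robot.current_t(),2),'tcp',np.round(robot.current_tcp_pos(),2),'F',np.round(robot.current_contact_force(),2),'w',round(robot.current_gripper_width()*93,2),'ff',np.round(robot.current_finger_force(),2),flush=True)
E
python3 - <<'E'
from h import *
c=[466.7,-183.4]
robot.move_ptp(c+[200],DOWN(40)); robot.move_gripper(78/93)
robot.move_linear(c+[40],speed=150); st('above')
hit=robot.move_linear(c+[6],speed=30,f_stop=4); st(f'down {hit}')
if not hit:
    for w in (68,66,64.5,63.5): robot.move_gripper(w/93); st(w)
    d=cam('side'); cv2.imwrite('pics/s1.png',cv2.resize(d['img'][250:380,260:440],None,fx=4,fy=4))
E
```

```text
above t 4.54 tcp [ 467.3  -183.79   40.72] F [-0.05  0.2   1.25] w 78.22 ff 0.0
down False t 5.83 tcp [ 466.89 -183.52    6.22] F [ 0.39 -0.9  -0.56] w 78.25 ff 0.0
68 t 6.26 tcp [ 466.73 -183.4     6.05] F [-0.54 -0.32  0.12] w 67.87 ff 0.0
66 t 6.53 tcp [ 466.7  -183.41    6.  ] F [-0.21 -0.   -0.  ] w 65.86 ff 0.0
64.5 t 6.79 tcp [ 466.69 -183.39    6.  ] F [0.11 0.52 0.42] w 64.42 ff 0.0
63.5 t 7.03 tcp [ 466.69 -183.4     5.99] F [-0.89 -0.08  0.28] w 63.72 ff 0.0
```

View pics/s1.png

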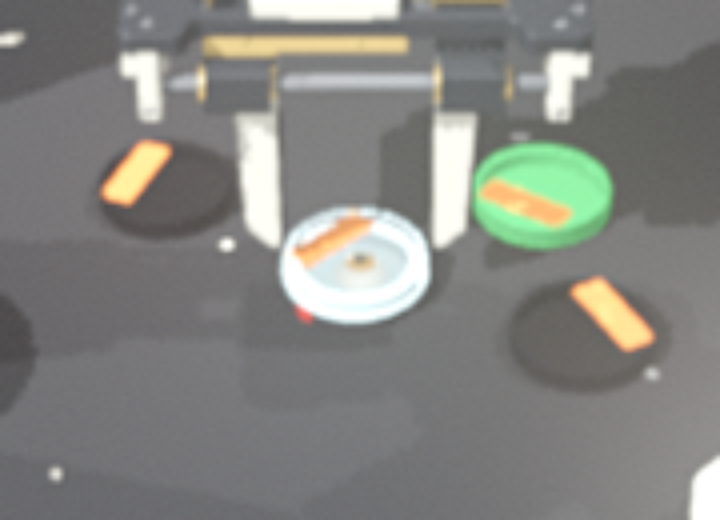

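The white finger ends show at crop (270,245) and (445,245). That is about 8 px above where tips at z=6 should appear, so either the tips are dark or I am off in depth. I'll check a contrast-boosted view with the expected tip points drawn in.

```bash
python3 - <<'E'
from h import *
tc=np.array(robot.current_tcp_pos()); M=R.from_euler('xyz',robot.current_eef_rot()).as_matrix(); print(M.round(3))
out=[]
for n,(x,y) in dict(side=(310,275),top=(347,255)).items():
    d=cam(n); k=5 
    im=cv2.resize(d['img'][y:y+78,x:x+80],None,fx=k,fy=k,interpolation=cv2.INTER_CUBIC)
    im=(255*(im/255.)**.5).astype('uint8')
    for s in(-1,1):
        for o in(-7.5,7.5):
            p=proj(d,tc+M@[o,s*32,0]); print(n,p.round(1)); q=((p-[x,y]+.5)*k).astype(int); cv2.circle(im,tuple(int(a) for a in q),3,(0,0,255),1)
    out.append(im)
cv2.imwrite('pics/s2.png',np.hstack(out))
E
```

```text
[[ 0.766  0.643 -0.   ]
 [ 0.643 -0.766  0.   ]
 [-0.    -0.    -1.   ]]
side [330.1 320.4]
side [330.4 314.9]
side [366.9 320.5]
side [366.8 315. ]
top [378.2 303.9]
top [374.2 299.3]
top [397.3 287.1]
top [393.3 282.5]
```

View pics/s2.png

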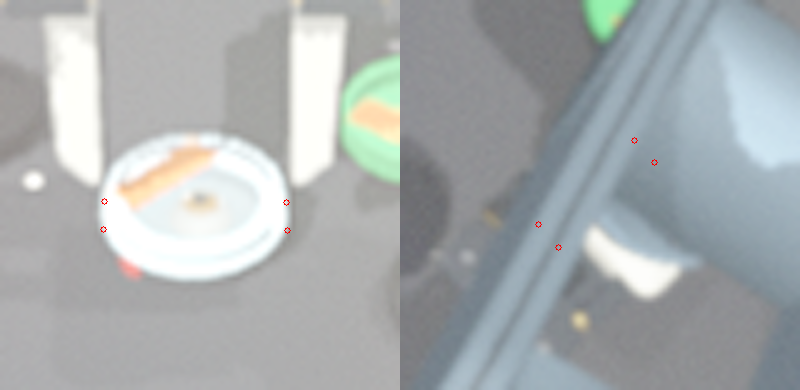

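The columns match, but the visible tips end about 8 px too high. Closing to 61 mm is a harmless test: if the fingers really flank the lid, they'll stop at 62.

```bash
python3 - <<'E'
from h import *
for w in (62.5,61.8,61): robot.move_gripper(w/93); st(w)
E
```

```text
62.5 t 7.4 tcp [ 466.71 -183.39    6.02] F [-0.04  0.02 -0.08] w 62.3 ff 0.0
61.8 t 7.62 tcp [ 466.73 -183.42    6.01] F [-0.06 -0.11 -0.65] w 62.15 ff 0.0
61 t 7.83 tcp [ 466.71 -183.41    6.01] F [-0.07 -0.46 -0.02] w 60.95 ff 0.0
```

No contact at 61 mm, so the fingertips aren't where the TCP suggests. A guarded descent will separate a height error from a depth error.

```bash
python3 - <<'E'
from h import *
robot.move_gripper(67/93)
p=list(robot.current_tcp_pos()[:2])
hit=robot.move_linear([466.7,-183.4,-2],speed=15,f_stop=3); st(hit)
if hit: robot.move_linear([466.7,-183.4,3],speed=30)
d={n:cam(n) for n in('side','top')}; o=[]
o=[cv2.resize(d['side']['img'][200:340,260:440],None,fx=3,fy=3), cv2.resize(d['top']['img'][220:360,300:380+40],None,fx=2,fy=3)]
cv2.imwrite('pics/s3.png',np.hstack(o)); st('')
E
```

```text
False t 8.89 tcp [ 466.69 -183.39   -2.05] F [ 0.29 -0.26 -0.08] w 67.16 ff 0.0
 t 8.99 tcp [ 466.81 -183.47   -1.91] F [ 0.29  0.5  -0.67] w 67.1 ff 0.0
```

View pics/s3.png

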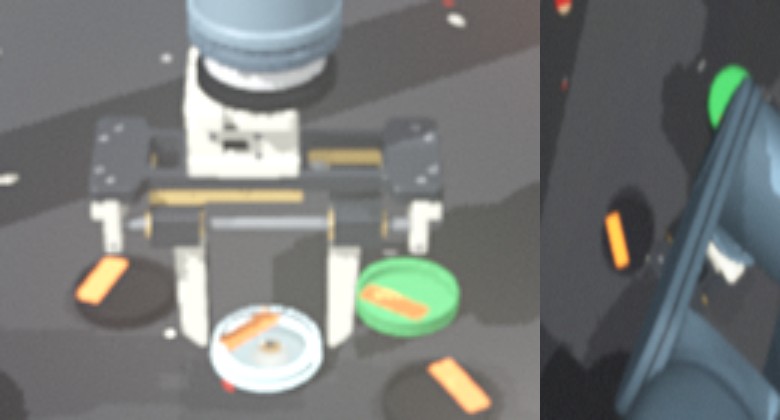

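There's no contact at TCP z=-2 and the tips are still level with the lid top. So the reported TCP sits about 19 mm beyond the real tips, a height offset rather than a depth error. I'll calibrate it by guarded touch on the table with the fingers astride the lid.

```bash
python3 - <<'E'
from h import *
robot.move_gripper(72/93)
hit=robot.move_linear([466.7,-183.4,-23],speed=12,f_stop=3); st(hit); z=robot.current_tcp_pos()[2]
if hit and z<-12:
    robot.move_linear([466.7,-183.4,z+6],speed=40); st('up')
    for w in (66,64.5,63.5,62.7): robot.move_gripper(w/93); st(w)
    d=cam('side'); cv2.imwrite('pics/s4.png',cv2.resize(d['img'][270:345,300:400],None,fx=6,fy=6))
E
```

```text
True t 10.95 tcp [ 466.68 -183.38  -22.61] F [-0.77  0.16  4.89] w 72.01 ff 2.61
up t 11.27 tcp [ 466.78 -183.46  -16.45] F [0.3  0.47 0.72] w 72.21 ff 0.0
66 t 11.64 tcp [ 466.6  -183.3   -16.76] F [ 0.    1.3  -0.53] w 66.05 ff 0.0
64.5 t 11.9 tcp [ 466.67 -183.39  -16.64] F [ 0.47 -0.08 -0.22] w 64.3 ff 0.0
63.5 t 12.13 tcp [ 466.65 -183.35  -16.64] F [-0.21  0.42 -0.2 ] w 63.34 ff 0.08
62.7 t 12.35 tcp [ 466.71 -183.4   -16.61] F [-0.13 -0.14 -0.34] w 62.23 ff 0.06
```

Table contact came at TCP z≈-22.4, so the tips end about 22 mm short of the reported TCP. I need to know whether this offset turns with the tool (a short tool) or stays vertical (a base offset), since the tilt depends on it. I'll test with free tilts above the dish, drawing both predictions.

```bash
cat >> h.py <<'E'
def orient(yaw,th):   # tilt th about w = z x p, p at 130 deg
    p=np.array([np.cos(np.radians(130)),np.sin(np.radians(130)),0]); w=np.cross([0,0,1],p)
    r=R.from_rotvec(w*th); return r,p,list((r*R.from_euler('xyz',DOWN(yaw))).as_euler('xyz'))
E
python3 - <<'E'
from h import *
robot.move_gripper(72/93)
robot.move_linear([466.7,-183.4,45],speed=150)
robot.move_ptp([466.7,-183.4,45],DOWN(130))
out=[]
for th in(.35,-.35):
    r,p,o=orient(130,th); robot.move_ptp([466.7,-183.4,45],o); robot.sleep(.2); d=cam('side')
    t=np.array(robot.current_tcp_pos()); M=R.from_euler('xyz',robot.current_eef_rot()).as_matrix()
    x,y=300,230; im=cv2.resize(d['img'][y:y+115,x:x+80],None,fx=5,fy=5,interpolation=cv2.INTER_CUBIC)
    for off,col in((-22*M[:,2],(0,0,255)),(np.array([0,0,22]),(255,0,255))):
        for s in(-1,1):
            for a in(-7.5,7.5):
                q=((proj(d,t+off+M@[a,s*36,0])-[x,y]+.5)*5); cv2.circle(im,tuple(int(v) for v in q),4,col,2)
    out.append(im)
cv2.imwrite('pics/s5.png',np.hstack(out)); robot.move_ptp([466.7,-183.4,45],DOWN(130)); st('')
E
```

```text
t 17.13 tcp [ 466.91 -182.96   46.04] F [ 0.45 -1.13  0.5 ] w 72.01 ff 0.0
```

View pics/s5.png

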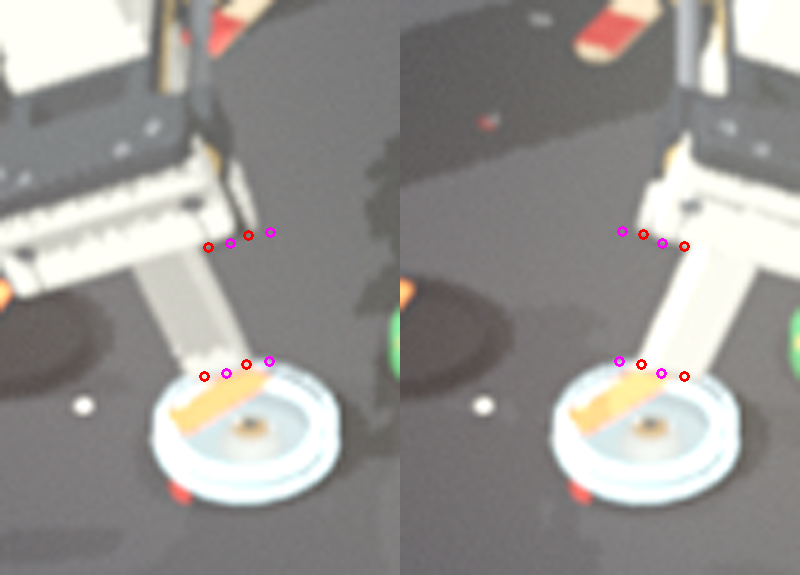

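The fingers follow the red "short tool" prediction (tip centres near crop (220,366) and (672,370)), so world coordinates are true and the tilt pivot stays at z=14. Next: grip along the 40° axis, tilt, hold.

```bash
cat >> h.py <<'E'
c0=np.array([466.7,-183.4])
def tilt(th,z0,v):
    r,p,o=orient(130,th); piv=np.r_[c0,14]+27*p
    t=piv+r.apply(np.r_[c0,z0]-piv)+r.apply(p)*0.8*th/.3
    robot.move_linear(list(t),o,speed=v)
E
python3 - <<'E'
from h import *
Z=-17.4
robot.move_linear([*c0,-2],DOWN(130),speed=120)
hit=robot.move_linear([*c0,Z],speed=30,f_stop=4); st(hit)
if not hit:
    for w in (65,63.2,62.3): robot.move_gripper(w/93); st(w)
    robot.move_gripper(52/93); st('grip')
    w=robot.current_gripper_width()*93
    if 60<w<64:
        for th in (.05,.1): tilt(th,Z,6); st(th)
        d=cam('side'); cv2.imwrite('pics/s6.png',cv2.resize(d['img'][265:345,300:400],None,fx=6,fy=6,interpolation=cv2.INTER_CUBIC))
E
```

```text
False t 18.34 tcp [ 466.66 -183.33  -17.44] F [-0.04 -0.2   0.8 ] w 72.06 ff 0.0
65 t 18.73 tcp [ 466.76 -183.46  -17.3 ] F [0.69 0.24 0.44] w 65.18 ff 0.0
63.2 t 19.0 tcp [ 466.67 -183.46  -17.38] F [-0.91 -0.44  0.85] w 63.38 ff 0.14
62.3 t 19.23 tcp [ 466.67 -183.44  -17.39] F [-0.12 -1.47  0.57] w 62.3 ff 2.02
grip t 19.44 tcp [ 466.69 -183.44  -17.37] F [-0.93  0.03  0.39] w 61.24 ff 30.0
0.05 t 19.92 tcp [ 467.56 -184.28  -15.96] F [-0.3  -0.6  -0.81] w 61.11 ff 30.0
0.1 t 20.39 tcp [ 468.48 -185.45  -14.52] F [ 0.7  -0.86  0.22] w 61.48 ff 30.0
```

View pics/s6.png

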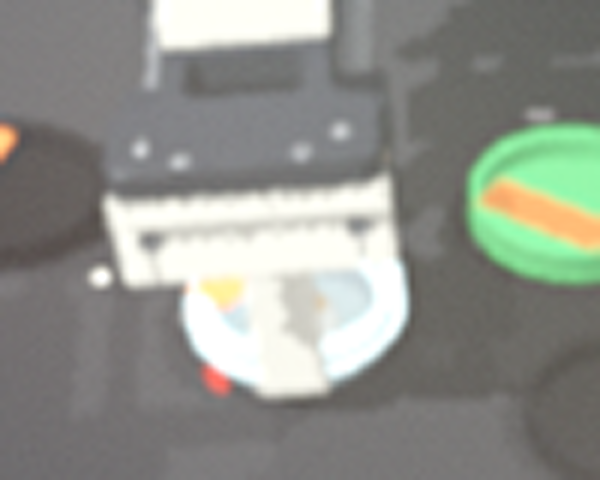

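The lid is held by its edges (width about 61.3 mm) and the right side has started to rise. I'll continue to 0.3 rad and hold.

```bash
python3 - <<'E'
from h import *
Z=-17.4
for th in (.15,.2,.25,.3): tilt(th,Z,6)
st('tilted'); robot.sleep(.3)
d=cam('side'); cv2.imwrite('pics/s7.png',cv2.resize(d['img'][265:345,300:400],None,fx=6,fy=6,interpolation=cv2.INTER_CUBIC)); st('')
E
```

```text
tilted t 22.34 tcp [ 471.59 -189.05   -8.16] F [ 0.11 -0.25 -0.57] w 61.32 ff 30.0
 t 22.69 tcp [ 471.54 -189.17   -8.21] F [-0.31 -0.02 -1.25] w 61.27 ff 30.0
```

View pics/s7.png

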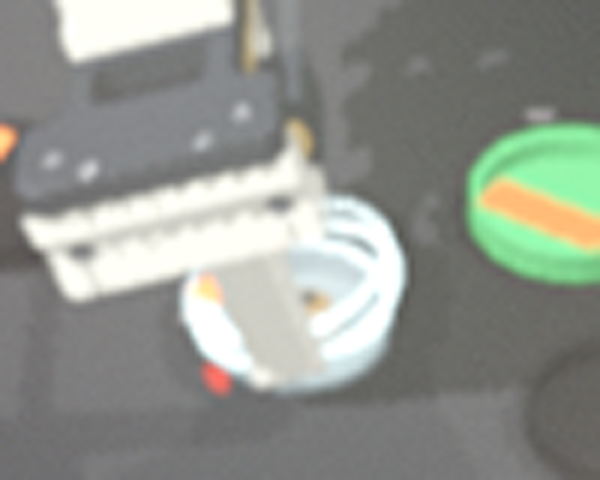

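The lid's right edge stands clear of the dish at crop (330-400, 200-330). The left edge is down on the rim at crop (190,310), and the dish hasn't moved (the red speck's position relative to it is unchanged). Next: hold, lower, release, retreat.

```bash
python3 - <<'E'
from h import *
Z=-17.4
robot.sleep(2.6); st('held')
for th in (.25,.2,.15,.1,.05,.02,0): tilt(th,Z,6); 
st('lowered'); tilt(0,Z-.2,6); robot.sleep(.2); st('settled')
for w in (62.6,64,67,73): robot.move_gripper(w/93)
st('open')
robot.move_linear([*c0,20],speed=60); robot.move_linear([*c0,150],speed=150); robot.move_ptp([300,250,220],DOWN(154)); st('clear')
k=8;o=[]
for n,(u,v) in dict(top=(387,293),side=(349,316)).items():
    d=cam(n); o.append(cv2.resize(d['img'][v-26:v+26,u-26:u+24],None,fx=k,fy=k,interpolation=cv2.INTER_CUBIC))
cv2.imwrite('pics/end.png',np.hstack(o))
E
```

```text
held t 25.29 tcp [ 471.42 -189.02   -8.25] F [1.09 0.05 0.42] w 61.32 ff 30.0
lowered t 28.3 tcp [ 466.95 -183.65  -17.35] F [1.05 0.38 0.86] w 61.72 ff 30.0
settled t 28.75 tcp [ 466.93 -183.63  -17.38] F [-0.04 -0.46  2.6 ] w 61.56 ff 30.0
open t 29.91 tcp [ 466.71 -183.41  -17.6 ] F [-0.62  0.27  0.34] w 72.89 ff 0.0
clear t 33.42 tcp [300.55 249.56 219.8 ] F [ 0.08 -0.43 -1.3 ] w 73.0 ff 0.0
```

View pics/end.png

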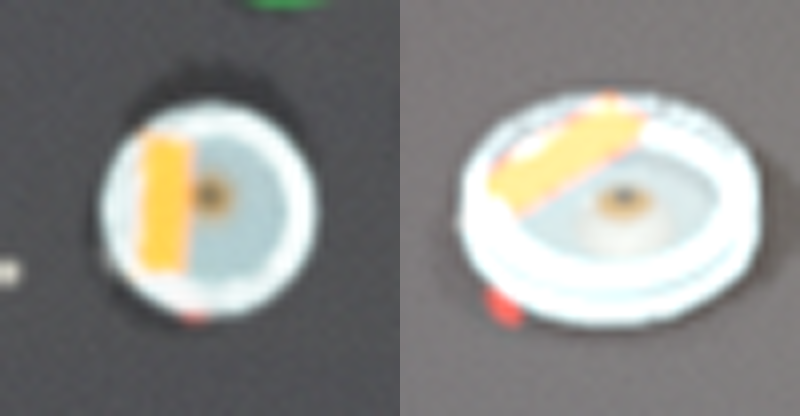

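The lid sits flat and centred on the dish. Dish and eye are within about 2 mm of where they were (iris at top crop (208,196), was (205,203)), and the green lid's visible edge hasn't moved. Handing in.

```bash
python3 -c "
from h import *
print(robot.hand_in())"
```

```text
the job is handed in; nothing more can be done
None
```

The orange-taped lid was tilted 0.3 rad (about 1 cm clear by the spec's geometry), held about 3 s, lowered and released flat and centred; gripping it shifted the dish about 2 mm, and the job was handed in at about 33.5 s with no verdict returned.

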